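# Clamp a pot's freshly glued cork foot in the screw press

## Robot

A 7-joint arm with a two-finger parallel gripper is mounted at the origin on the work surface. World frame = base frame: x ahead of the robot, y to its left, z up, the work surface at z = 0. Lengths are in m, angles in rad, forces in N, time in s.
With the tool pointing down it reaches from about 0.4 to 0.85 m from the base axis. Payload 10.4 kg.
Tool frame: the origin (TCP) lies at the very end of the fingers, on their centre line; the grasp point (between the pads) lies 19 mm behind it; z points along the fingers, x is the direction in which the jaws open and shut, and the axes are right-handed (so a half turn about z gives the same grasp; the last joint's range is limited). The gripper opens to 87 mm and grips with 3 to 60 N. Pads are 19 mm wide; open, the fingers measure 117 mm over their backs; the gripper's body (75 mm by 190 mm) begins 51 mm behind the grasp point.
Start: joints at [-1.276, 0.332, -0.065, 1.46, 0.022, 1.35, -0.088], TCP at [0.195, 0.594, 0.188] pointing down, gripper open.
Joint ranges: [-2.6, 2.6], [-0.5, 2.12], [-1.47, 1.34], [0.16, 2.42], [-1.27, 4.41], [0.06, 2.06], [-2.6, 2.6]. Speed limits (rad/s): [2.22, 2.22, 2.79, 2.79, 3.14, 3.14, 3.14].

## Interface

Orientations are given as a unit quaternion [x, y, z, w].
In Python, from bench import r gives the robot as it stands. The module is installed in compiled form; this text tells all that it offers.
- The arm moves only by the tool carry_out, never from a script. Its argument "commands" is a list that holds one entry, the list of rows, each a list of 7 numbers: the closure in counts, from 0 (fully open) to 255 (shut), then the shift along the tool's x, y, z in units of 25 mm (1.0 is 25 mm), then the turn, a rotation vector about the tool's x, y, z in units of 5 degrees (1.0 is 5 degrees). A call has 1 to 12 rows; each row is the pose to reach, as a shift and turn from the pose measured when the call began, along the tool's axes at that moment; what a row does not reach only later rows make up. A row lasts 1/8 s, in which the tool goes at most 62.5 mm and 10.7 degrees, less where a joint would pass 70% of its speed; a pose out of reach is approached as far as the arm can. A call with a gripper value outside its range is refused whole. The fingers move at their own pace and stop on an object; "grip_force" is the grip in N (left out, the last holds). Time passes only in rows, so rows that repeat a pose let the fingers close. It gives the time, the measured TCP pose, the force and the opening at its end, in the units of the state.
- r.read_state(): the state, without advancing time (a new reading comes with each control period).
- r.camera(name): name is "scene" or "side" or "wrist"; returns the picture (384x512x3 uint8, blue, green, red); there is no depth.
- r.camera_info(name): a dict with "fx", "fy", "cx", "cy" (pixels), "origin" and "rotation" of the camera in the world. Camera axes: x right, y down, z forward; pixel columns grow to the right and rows downward; lengths in m; the calibration is good to about 2 mm. A picture is of the moment at which its call begins: read the wrist's pose just before it. camera_info takes no time and is no camera call; for the wrist camera it gives the pose at the moment of the call.
- r.close_job(): hands the job in, once; it reports no verdict.
The state is a dict: "time": time; "joint_positions": joint angles; "joint_vel": joint speeds; "joint_torque": joint torques, N m; "ee_pos": TCP position; "eef_rot": TCP orientation; "ft_force": force on the tool from outside, world axes, zero at the start; "torque": the same for the moment, N m; "width": finger opening in m.
Only numpy, scipy, OpenCV 4.12 (cv2) and the standard library are available. Lean on these libraries where they do the work, as an engineer would, in place of code of your own. Each camera call takes 0.05 s, during which the arm holds its last target.

## Task

Stand the pot with the cork foot, mouth down as it is, centred on the round mark of the press's sliding bed, then push the bed fully home under the screw by its red knob. Wind the crank clockwise until the orange pad just touches the cork, then give it a quarter of a turn more and let go; half a turn more would crack the pot. Do not tip the pot, and leave the other things where they are.

Things in the scene. Friction and masses are not known exactly. Their poses are not given: they have to be found in the camera images.
- press: Green bench screw press, fixed. Origin on the table under the vertical screw axis; z up. Column on its +y side (125 to 185 mm from the axis, 90 mm wide). Head 66 mm wide, 198 to 233 mm above the table, crank above it. The bed slides along its y axis, out to its -y. The steel spindle (18 mm thick) stands up through the crank hub to 311 mm above the table at crank 0 and sinks as it is wound.
- bed (a joint): Travel of the plywood sliding bed (m): 0 = fully home against its stop, with the mark under the screw; grows to 0.17 as it is pulled out to the press's -y. Stays where it is left; about 3 N of friction.
- bed_mark (a point): Centre of the yellow ring (120 mm across, with a centre dot) painted on the flat bed (136 x 136 mm), on its top surface, 30 mm above the table. The pot's rim goes on this ring.
- bed_knob (a point): Middle of the red upright knob of the bed (24 mm across, 45 mm tall, this point 70 mm above the table and 20 mm below its top), 140 mm from the mark's centre to the press's -x. It moves with the bed.
- crank (a joint): Angle of the crank (rad), grows clockwise seen from above, which lowers the pad 30 mm per turn (4.77 mm per rad); range 0 to 16. It stays where it is left; about 3.5 N at the handle turns it. At 0 the pad's face is 165 mm above the table.
- crank_grip (a point): Middle of the crank's black upright handle (24 mm across, 52 mm tall, this point 290 mm above the table and 22 mm below its top), 65 mm from the screw axis. The sleeve spins freely on its pin, so it can be held with a fixed hand while it goes round in a level circle; the crank does not rise or fall.
- pad_face (a point): Centre of the underside of the orange pressing pad (38 mm across), which comes down on the screw axis without turning. It stops going down once it meets something.
- pad (a joint): How far the sprung pad has been pushed up its white stem against its spring (m): 0 while it hangs free, then it grows by 7.5 mm for each quarter turn of the crank after contact, limit 16 mm; the spring pushes 2 N at first and 17 N at 7.5 mm.
- pot_center (a point): Half-way up the ochre pot with the cork foot, standing mouth down: 85 mm tall, rim 110 mm across at the bottom, narrowing to a round foot 54 mm across that makes up the top 30 mm (the last 8 mm is the cork disc). This point is 42.5 mm above its rim plane; z points from rim to foot. 0.3 to 0.5 kg. Grip it by the foot, from above.
- pot_top (a point): Centre of the cork's upper face, 85 mm above the pot's rim.
- plain_pot: Blue pot of the same shape without a cork, 77 mm tall, mouth down; origin at the centre of its rim, on the table. Leave alone.
- glaze_jar: Brown jar with a white cap, 72 mm across, 100 mm tall; origin at the centre of its underside. Leave alone.
- cup: White cup, 76 mm across, 85 mm tall, near the press's column; origin at the centre of its underside. Leave alone.

How it is judged:
On the way, in this order (a step that is already met when the one before it is completed fails the run):
1. the pot stands mouth down on the bed, within 15 mm of the mark's centre, let go (distance between pot_center and bed_mark below 0.0475 m and horizontal distance between pot_center and bed_mark below 0.015 m and angle between pot_center's own z axis and vertical below 0.08 rad and contact force between each of the arm, the fingers and pot below 0.2 N), for 0.2 s.
2. the bed is home (within 5 mm of its stop) with the pot on its mark, the pad not yet touching (value of joint bed below 0.005 m and horizontal distance between pot_center and bed_mark below 0.015 m and value of joint pad below 0.001 m), for 0.2 s.
3. the pad meets the cork and starts to spring (value of joint pad above 0.0015 m and value of joint bed below 0.005 m).
At the end, for the whole second after the job is handed in: The pot stands upright mouth down, within 15 mm of the mark's centre, on the bed, which is within 5 mm of its stop; the pad presses centrally on the cork and has been pushed up 5 to 10 mm (a quarter turn after contact is 7.5 mm; the band is 60 to 120 degrees); pot and crank are at rest (value of joint pad between 0.005 and 0.01 m and contact force between pad and pot above 5 N and value of joint bed below 0.005 m and horizontal distance between pot_center and bed_mark below 0.015 m and horizontal distance between pot_top and pad_face below 0.015 m and angle between pot_center's own z axis and vertical below 0.08 rad and linear speed of pot below 0.02 m/s and velocity of joint crank between -0.05 and 0.05 rad/s); the robot touches nothing.
It fails at once if the press is wound so far after contact that the pot cracks (pad pushed up more than 13 mm, over 155 degrees) (value of joint pad above 0.013 m).
It fails at once if the pot is tipped by more than 35 degrees (angle between pot_center's own z axis and vertical above 0.6 rad).
It fails at once if another thing is moved by more than 30 mm (distance of any of plain_pot, glaze_jar, cup from where it was at the start of the episode above 0.03 m).
It also fails if it takes over 69 s, if anything falls off the work surface, if the arm or the gripper's body presses on something with over 40 N, if the wrist force passes 120 N, or if a joint passes its speed limit or range.

## Working session

There is one attempt and no reset: what is moved stays moved. The work goes in short steps, Python scripts to look and compute and a tool call to move; the robot and the scene stay as the last step left them, time stands still between calls to the robot, and variables do not carry over. Pictures are saved under pics/ and viewed, and the job is handed in when it is done.

Besides the shell and the picture viewer there is one more tool, called as name(argument=value, ...) on one line, values as JSON. carry_out: Moves the arm, as the interface text tells. Its arguments: {"type":"object","properties":{"commands":{"type":"array"},"grip_force":{"type":"number"}},"required":["commands"]}

```bash
mkdir -p pics; python3 - <<'E'
from bench import r
import cv2,numpy as np
s=r.read_state()
for k,v in s.items(): print(k,np.round(v,4))
for n in ["scene","side","wrist"]:
    i=r.camera_info(n); print(n,{k:np.round(v,4).tolist() for k,v in i.items()})
    cv2.imwrite(f"pics/{n}0.png",r.camera(n))
E
```

```text
time 0.0
joint_positions [-1.2756  0.3329 -0.0647  1.4609  0.0216  1.3499 -0.0885]
joint_vel [ 0.0017  0.0015 -0.0004 -0.0011 -0.0018  0.0006 -0.0004]
joint_torque [-3.00000e-04 -6.23243e+01  2.45000e-02 -3.89903e+01 -6.12000e-02
  3.96000e-02  1.00000e-04]
ee_pos [0.1952 0.5933 0.1873]
eef_rot [ 8.101e-01  5.863e-01 -6.000e-04  4.000e-04]
ft_force [-0.3169  0.3368 -0.9525]
torque [-0.0401 -0.0428  0.0071]
width 0.0873
scene {'fx': 412.9555, 'fy': 412.9555, 'cx': 254.5796, 'cy': 203.9226, 'origin': [1.1471, -0.7411, 0.7601], 'rotation': [0.8159, 0.3071, -0.1643, -0.4616]}
side {'fx': 494.3198, 'fy': 494.3198, 'cx': 254.9235, 'cy': 195.6633, 'origin': [-0.2663, -1.0382, 1.1586], 'rotation': [0.8392, -0.3098, 0.1453, -0.4227]}
wrist {'fx': 343.6087, 'fy': 343.6087, 'cx': 251.9269, 'cy': 187.0104, 'origin': [0.1222, 0.6175, 0.3842], 'rotation': [0.8013, 0.5808, 0.0842, 0.1161]}
```

View pics/scene0.png

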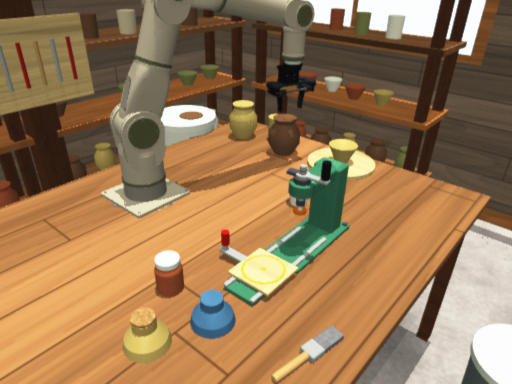

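View pics/side0.png

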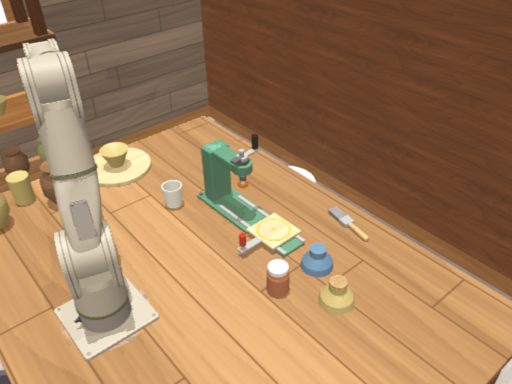

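View pics/wrist0.png

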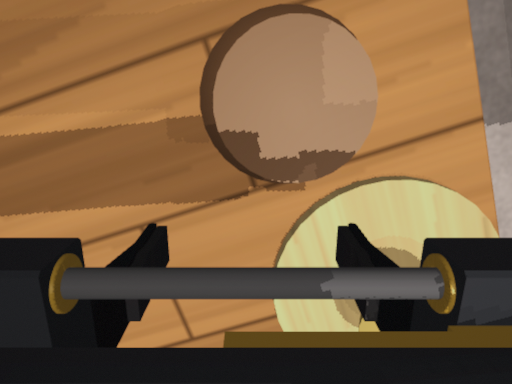

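Scene shows the ochre pot at (147,330), blue pot (212,313), jar (168,272), ring (264,270), red knob (225,238) and crank handle (326,170). In side these are pot (337,293), ring (273,231), knob (242,240) and handle (255,142).

```bash
cat > h.py <<'E'
import numpy as np,cv2
from scipy.spatial.transform import Rotation as R
def ray(i,u,v):
    d=np.array([(u-i["cx"])/i["fx"],(v-i["cy"])/i["fy"],1.0])
    d=R.from_quat(i["rotation"]).apply(d) if np.size(i["rotation"])==4 else np.array(i["rotation"])@d
    return np.array(i["origin"]),d/np.linalg.norm(d)
def plane(i,u,v,z):
    o,d=ray(i,u,v); return o+d*(z-o[2])/d[2]
def tri(i1,p1,i2,p2):
    o1,d1=ray(i1,*p1);o2,d2=ray(i2,*p2)
    A=np.stack([d1,-d2],1); t=np.linalg.lstsq(A,o2-o1,rcond=None)[0]
    a=o1+t[0]*d1;b=o2+t[1]*d2
    return (a+b)/2,np.linalg.norm(a-b)
def proj(i,P):
    Rm=R.from_quat(i["rotation"]).as_matrix(); c=Rm.T@(np.array(P)-i["origin"])
    return i["fx"]*c[0]/c[2]+i["cx"],i["fy"]*c[1]/c[2]+i["cy"]
def blobs(img,lo,hi,roi=None,amin=8):
    h=cv2.cvtColor(img,cv2.COLOR_BGR2HSV); m=cv2.inRange(h,lo,hi)
    if roi: 
        k=np.zeros_like(m);x0,y0,x1,y1=roi;k[y0:y1,x0:x1]=255;m&=k
    n,l,st,c=cv2.connectedComponentsWithStats(m)
    return [(st[j].tolist(),c[j].round(1).tolist()) for j in range(1,n) if st[j][4]>=amin],m
E
python3 - <<'E'
import cv2
a=cv2.imread('pics/scene0.png');b=cv2.imread('pics/side0.png')
def up(im,x0,y0,x1,y1,n,f):
    cv2.imwrite(n,cv2.resize(im[y0:y1,x0:x1],None,fx=f,fy=f,interpolation=cv2.INTER_NEAREST))
up(a,110,150,360,370,'pics/sc_z.png',2.7 and 2.7)
up(b,190,125,380,320,'pics/si_z.png',3)
import numpy as np
for n,im,pts in (('scene',a,[(147,345),(144,316),(264,270),(225,238),(326,170),(300,210)]),('side',b,[(337,300),(338,283),(273,231),(242,240),(255,142),(243,184)])):
    h=cv2.cvtColor(im,cv2.COLOR_BGR2HSV)
    print(n,[(p,h[p[1],p[0]].tolist()) for p in pts])
E
```

```text
scene [((147, 345), [25, 124, 232]), ((144, 316), [18, 140, 227]), ((264, 270), [26, 115, 247]), ((225, 238), [1, 228, 130]), ((326, 170), [120, 51, 15]), ((300, 210), [15, 107, 167])]
side [((337, 300), [23, 98, 234]), ((338, 283), [17, 111, 227]), ((273, 231), [23, 78, 255]), ((242, 240), [5, 191, 167]), ((255, 142), [13, 70, 51]), ((243, 184), [13, 122, 195])]
```

View pics/sc_z.png

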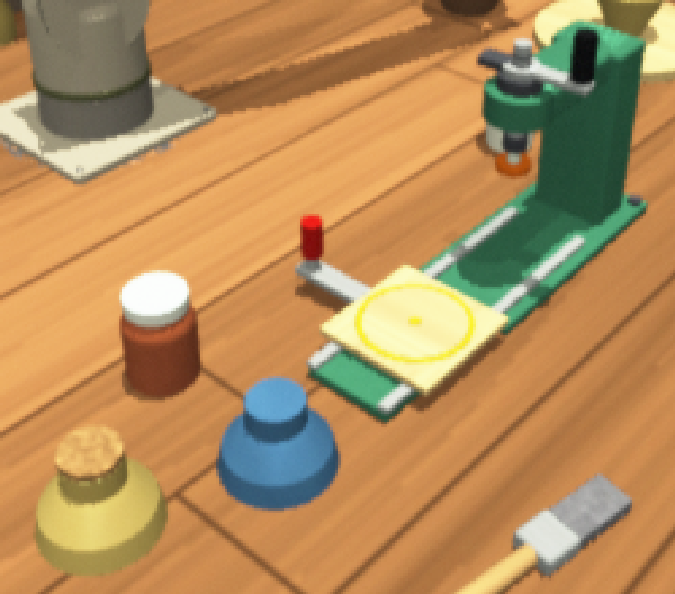

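View pics/si_z.png

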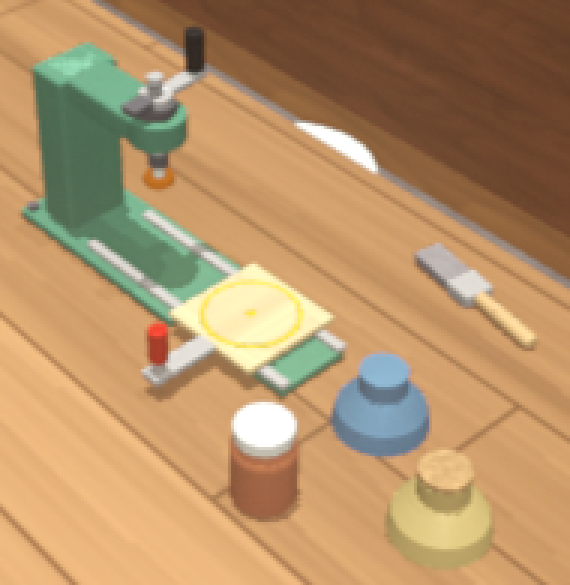

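```bash
cat > m1.py <<'E'
from bench import r
from h import *
S=r.camera_info("scene");D=r.camera_info("side")
sc=lambda x,y:((x+.5)/2.7-.5+110,(y+.5)/2.7-.5+150)
sd=lambda x,y:((x+.5)/3-.5+190,(y+.5)/3-.5+125)
P={'cork':((90,452),(445,469),.085),'dot':((415,321),(251,313),.03),'knobtop':((312,220),(157,329),.09),
'handtop':((586,36),(195,32),.312),'spindle':((522,44),(155,77),.311),'bluetop':((276,396),(384,370),.077),'jartop':((155,290),(264,420),.1)}
for n,(a,b,z) in P.items():
    t,e=tri(S,sc(*a),D,sd(*b))
    print(n,'tri',t.round(4),'gap',round(e,4),'sc',plane(S,*sc(*a),z).round(4)[:2],'sd',plane(D,*sd(*b),z).round(4)[:2])
for a in [(405,265),(507,323),(425,392),(322,328)]: print('bed sc',plane(S,*sc(*a),.03).round(3))
for a in [(253,264),(333,317),(251,371),(171,317)]: print('bed sd',plane(D,*sd(*a),.03).round(3))
E
python3 m1.py
```

```text
cork tri [ 0.5557 -0.4089  0.0814] gap 0.0012 sc [ 0.5591 -0.4113] sd [ 0.5531 -0.4104]
dot tri [ 0.6092 -0.0632  0.0288] gap 0.0004 sc [ 0.6099 -0.064 ] sd [ 0.6082 -0.0645]
knobtop tri [ 0.4691 -0.0657  0.0875] gap 0.0012 sc [ 0.4713 -0.0674] sd [ 0.4671 -0.0688]
handtop tri [0.671  0.1034 0.3068] gap 0.0016 sc [0.677  0.0921] sd [0.6662 0.0979]
spindle tri [0.605  0.0961 0.2783] gap 0.0003 sc [0.6416 0.0396] sd [0.5725 0.0538]
bluetop tri [ 0.6181 -0.2642  0.0757] gap 0.003 sc [ 0.6184 -0.2632] sd [ 0.6164 -0.2669]
jartop tri [ 0.4533 -0.2577  0.1018] gap 0.0011 sc [ 0.4518 -0.257 ] sd [ 0.4548 -0.2557]
bed sc [ 0.543 -0.     0.03 ]
bed sc [ 0.681 -0.005  0.03 ]
bed sc [ 0.681 -0.135  0.03 ]
bed sc [ 0.548 -0.134  0.03 ]
bed sd [0.67  0.002 0.03 ]
bed sd [ 0.675 -0.132  0.03 ]
bed sd [ 0.543 -0.138  0.03 ]
bed sd [ 0.534 -0.009  0.03 ]
```

The crank looks already partly wound, since the spindle top is at about 0.278 rather than 0.311. I'll move over the pot in an arc that clears the press.

```bash
cat >> h.py <<'E'
def rel(s,wps):
    """wps: (x,y,z,yaw_deg of tool x, tool down) -> rows in units from present pose"""
    R0=R.from_quat(s["eef_rot"]);p0=np.array(s["ee_pos"]);o=[]
    for x,y,z,w in wps:
        Rt=R.from_euler('z',w,degrees=True)*R.from_quat([1,0,0,0])
        d=R0.inv().apply(np.array([x,y,z])-p0)/.025
        t=np.degrees((R0.inv()*Rt).as_rotvec())/5
        o.append(np.r_[d,t].round(2).tolist())
    return o
E
python3 - <<'E'
from bench import r
from h import *
a=np.linspace(72,-36,25)[1:]
w=[]
for k,t in enumerate(a):
    f=(k+1)/24; rad=np.interp(f,[0,.3,.6,1],[.625,.47,.5,.60]); z=np.interp(f,[0,.2,.7,1],[.187,.3,.3,.27])
    w.append((rad*np.cos(np.radians(t)),rad*np.sin(np.radians(t)),z,72*(1-min(1,f*1.0))))
for q in rel(r.read_state(),w): print(q)
E
```

```text
[-0.92, 1.81, -0.92, 0.0, 0.01, 0.56]
[-1.99, 3.56, -1.86, 0.0, 0.01, 1.16]
[-3.17, 5.15, -2.8, 0.0, 0.01, 1.76]
[-4.47, 6.59, -3.74, 0.0, 0.01, 2.36]
[-5.84, 7.85, -4.49, 0.0, 0.01, 2.96]
[-7.29, 8.94, -4.49, 0.0, 0.01, 3.56]
[-8.78, 9.85, -4.49, 0.0, 0.01, 4.16]
[-9.63, 11.07, -4.49, 0.0, 0.01, 4.76]
[-10.42, 12.35, -4.49, 0.0, 0.01, 5.36]
[-11.32, 13.57, -4.49, 0.0, 0.01, 5.96]
[-12.32, 14.73, -4.48, 0.0, 0.01, 6.56]
[-13.41, 15.81, -4.48, 0.0, 0.01, 7.16]
[-14.6, 16.82, -4.48, 0.0, 0.01, 7.76]
[-15.88, 17.73, -4.48, 0.01, 0.01, 8.36]
[-17.18, 18.68, -4.48, 0.01, 0.01, 8.96]
[-18.53, 19.63, -4.48, 0.01, 0.01, 9.56]
[-20.0, 20.48, -4.44, 0.01, 0.01, 10.16]
[-21.55, 21.22, -4.27, 0.01, 0.01, 10.76]
[-23.19, 21.84, -4.11, 0.01, 0.01, 11.36]
[-24.91, 22.33, -3.94, 0.01, 0.01, 11.96]
[-26.69, 22.69, -3.77, 0.01, 0.01, 12.56]
[-28.53, 22.89, -3.6, 0.01, 0.01, 13.16]
[-30.41, 22.95, -3.43, 0.01, 0.01, 13.76]
[-32.32, 22.85, -3.26, 0.01, 0.01, 14.36]
```

carry_out(commands=[[[0, -0.9, 1.8, -0.9, 0, 0, 0.6], [0, -2.0, 3.6, -1.9, 0, 0, 1.2], [0, -3.2, 5.15, -2.8, 0, 0, 1.8], [0, -4.5, 6.6, -3.7, 0, 0, 2.4], [0, -5.8, 7.9, -4.5, 0, 0, 3], [0, -7.3, 8.9, -4.5, 0, 0, 3.6], [0, -8.8, 9.9, -4.5, 0, 0, 4.2], [0, -9.6, 11.1, -4.5, 0, 0, 4.8], [0, -10.4, 12.4, -4.5, 0, 0, 5.4], [0, -11.3, 13.6, -4.5, 0, 0, 6], [0, -12.3, 14.7, -4.5, 0, 0, 6.6], [0, -13.4, 15.8, -4.5, 0, 0, 7.2]]])

```text
time: 1.65
ee_pos: [0.4661, 0.1508, 0.3002]
eef_rot: [0.952, 0.307, -0.0, 0.0]
ft_force: [0.6, 0.6, 0.6]
width: 0.0872
```

```bash
python3 - <<'E'
from bench import r
from h import *
s=r.read_state();p=np.array(s["ee_pos"])
t=np.array([.56,-.16,.33])
for q in rel(s,[(*(p+(t-p)*f),36*(1-f)) for f in np.linspace(0,1,9)[1:]]): print(q)
E
```

```text
[-0.53, 1.54, -0.15, 0.01, 0.01, 0.84]
[-1.05, 3.07, -0.29, 0.01, 0.01, 1.74]
[-1.58, 4.61, -0.44, 0.01, 0.01, 2.64]
[-2.1, 6.14, -0.59, 0.01, 0.01, 3.54]
[-2.63, 7.68, -0.74, 0.01, 0.01, 4.44]
[-3.16, 9.22, -0.88, 0.01, 0.01, 5.34]
[-3.68, 10.75, -1.03, 0.01, 0.01, 6.24]
[-4.21, 12.29, -1.18, 0.01, 0.01, 7.14]
```

carry_out(commands=[[[0, -0.5, 1.55, -0.2, 0, 0, 0.9], [0, -1.05, 3.1, -0.3, 0, 0, 1.7], [0, -1.6, 4.6, -0.45, 0, 0, 2.6], [0, -2.1, 6.15, -0.6, 0, 0, 3.5], [0, -2.6, 7.7, -0.75, 0, 0, 4.4], [0, -3.15, 9.2, -0.9, 0, 0, 5.3], [0, -3.7, 10.75, -1.0, 0, 0, 6.2], [0, -4.2, 12.3, -1.2, 0, 0, 7.1], [0, -4.2, 12.3, -1.2, 0, 0, 7.1]]])

```text
time: 2.78
ee_pos: [0.56, -0.1637, 0.3303]
eef_rot: [1.0, -0.001, -0.001, 0.002]
ft_force: [-0.1, 1.0, -0.6]
width: 0.0869
```

```bash
python3 - <<'E'
from bench import r
import cv2,json,numpy as np
i=r.camera_info("wrist");json.dump({k:np.array(v).tolist() for k,v in i.items()},open("w1.json","w"))
cv2.imwrite("pics/w1.png",r.camera("wrist"))
E
```

```text
(no output)
```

View pics/w1.png

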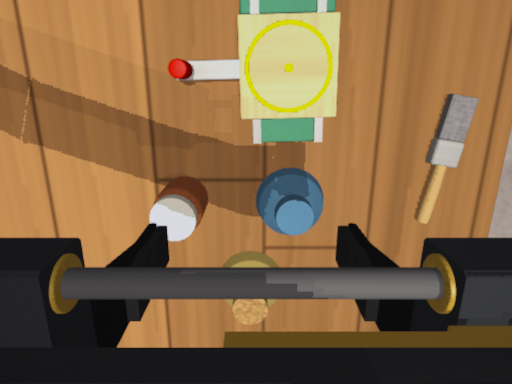

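Wrist shows the ring centred near (289,68), knob top (179,69), blue pot (293,213), jar cap (175,218) and cork (250,308). Next I'll measure these with masks.

```bash
python3 - <<'E'
from h import *
import json
i=json.load(open('w1.json'));im=cv2.imread('pics/w1.png')
h=cv2.cvtColor(im,cv2.COLOR_BGR2HSV)
print(h[68,246],h[68,260],h[68,289],h[300,250],h[69,179])
b,m=blobs(im,(25,200,150),(35,255,255),(230,10,350,130),15)
c=max(cv2.findContours(m,cv2.RETR_EXTERNAL,cv2.CHAIN_APPROX_NONE)[0],key=len)
e=cv2.fitEllipse(c);print('ring',e,plane(i,*e[0],.03).round(4)); print(b)
b,m=blobs(im,(18,60,150),(35,255,255),(225,5,350,130),200)
c=max(cv2.findContours(m,cv2.RETR_EXTERNAL,cv2.CHAIN_APPROX_NONE)[0],key=cv2.contourArea)
q=cv2.boxPoints(cv2.minAreaRect(c));W=np.array([plane(i,*p,.03) for p in q])
print('bed',q.round(1).tolist(),W.round(4).tolist());
for k in range(4):
    d=W[(k+1)%4]-W[k];print(np.degrees(np.arctan2(d[1],d[0])).round(2),np.linalg.norm(d[:2]).round(4))
print('knob',blobs(im,(0,180,180),(8,255,255),(160,50,200,90),20)[0],plane(i,177,68,.09))
print('dot',plane(i,289,68,.03),'corkguess',plane(i,250.5,309,.085),'blue',plane(i,296,214,.077),'jar',plane(i,175,218,.1))
E
```

```text
[ 30 255 218] [ 24  87 217] [ 30 255 218] [ 17 140 182] [  2 199 220]
ring ((288.2360534667969, 65.6214828491211), (85.89799499511719, 91.80670166015625), 13.926650047302246) [ 0.6105 -0.0608  0.03  ]
[([245, 20, 87, 92, 1038], [287.5, 63.9]), ([285, 64, 8, 8, 56], [288.4, 67.4])]
bed [[236.6999969482422, 14.0], [340.0, 10.800000190734863], [343.20001220703125, 116.4000015258789], [239.89999389648438, 119.5999984741211]] [[0.541, 0.0031, 0.03], [0.6762, 0.0068, 0.03], [0.6906, -0.129, 0.03], [0.5438, -0.1334, 0.03]]
1.53 0.1353
-83.93 0.1366
-178.3 0.1469
91.17 0.1366
knob [([168, 59, 19, 19, 283], [176.7, 68.0])] [ 0.47090755 -0.06633933  0.09      ]
dot [ 0.61162921 -0.06388263  0.03      ] corkguess [ 0.55852954 -0.40831635  0.085     ] blue [ 0.62245183 -0.25907203  0.077     ] jar [ 0.45833616 -0.2558183   0.1       ]
```

```bash
python3 - <<'E'
from bench import r
from h import *
s=r.read_state()
for q in rel(s,[(.557,-.409,.15,0)]): print(q)
i=r.camera_info("wrist")
print(proj(i,s["ee_pos"]),proj(i,np.array(s["ee_pos"])+[0,0,-.04]),proj(i,np.array(s["ee_pos"])+[0,.03,-.05]))
E
```

```text
[-0.13, 9.89, 7.23, 0.02, 0.02, 0.01]
(np.float64(249.92758582974872), np.float64(217.62077838274936)) (np.float64(250.32615411190662), np.float64(197.1855671483617)) (np.float64(250.45965240533303), np.float64(153.70880341413493))
```

carry_out(commands=[[[0, 0, 1.6, 0.5, 0, 0, 0], [0, 0, 3.4, 1.2, 0, 0, 0], [0, -0.1, 5.2, 2.0, 0, 0, 0], [0, -0.1, 7.0, 3.2, 0, 0, 0], [0, -0.1, 8.8, 4.6, 0, 0, 0], [0, -0.1, 9.9, 6, 0, 0, 0], [0, -0.1, 9.9, 7.2, 0, 0, 0], [0, -0.1, 9.9, 7.2, 0, 0, 0], [0, -0.1, 9.9, 7.2, 0, 0, 0]]])

```text
time: 3.95
ee_pos: [0.5588, -0.4084, 0.1521]
eef_rot: [1.0, 0.002, 0.0, 0.001]
ft_force: [-0.2, -0.4, 1.0]
width: 0.0872
```

```bash
python3 - <<'E'
from bench import r
from h import *
s=r.read_state();i=r.camera_info("wrist");im=r.camera("wrist");cv2.imwrite("pics/w2.png",im)
print(s["ee_pos"],proj(i,[.557,-.409,.085]))
h=cv2.cvtColor(im,cv2.COLOR_BGR2HSV)
b,m=blobs(im,(10,100,110),(22,200,255),(190,110,320,240),100);print(b)
E
```

```text
[ 0.55879183 -0.40841     0.15205303] (np.float64(248.16207154574084), np.float64(187.26421296558615))
[([190, 110, 130, 130, 14901], [253.7, 178.7])]
```

View pics/w2.png

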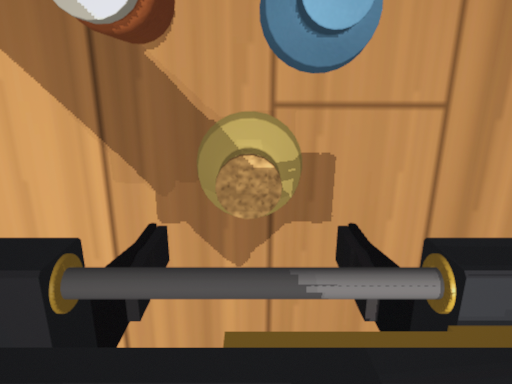

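Cork is centred at (248.5,187), and the prediction was (248.2,187.3), so the pot is at (0.557,-0.409). I'll descend and grip.

carry_out(commands=[[[0, -0.07, 0, 1.3, 0, 0, 0], [0, -0.07, 0, 2.6, 0, 0, 0], [0, -0.07, 0, 3.76, 0, 0, 0], [0, -0.07, 0, 3.76, 0, 0, 0], [70, -0.07, 0, 3.76, 0, 0, 0], [130, -0.07, 0, 3.76, 0, 0, 0], [160, -0.07, 0, 3.76, 0, 0, 0], [160, -0.07, 0, 3.76, 0, 0, 0], [160, -0.07, 0, 3.76, 0, 0, 0]]], grip_force=25)

```text
time: 5.12
ee_pos: [0.5572, -0.4091, 0.0586]
eef_rot: [1.0, 0.001, 0.0, 0.001]
ft_force: [0.8, -0.3, -0.3]
width: 0.045
```

```bash
python3 - <<'E'
from bench import r
from h import *
im=r.camera("wrist");cv2.imwrite("pics/w3.png",im);s=r.read_state();print(s["width"],s["ft_force"])
a=r.camera("scene");b=r.camera("side")
cv2.imwrite("pics/s3.png",np.hstack([cv2.resize(a[240:380,70:230],None,fx=2.5,fy=2.5),cv2.resize(b[190:330,260:420],None,fx=2.5,fy=2.5)]))
E
```

```text
0.041111093460294665 [-0.00925619  0.51683362  0.05215931]
```

View pics/w3.png

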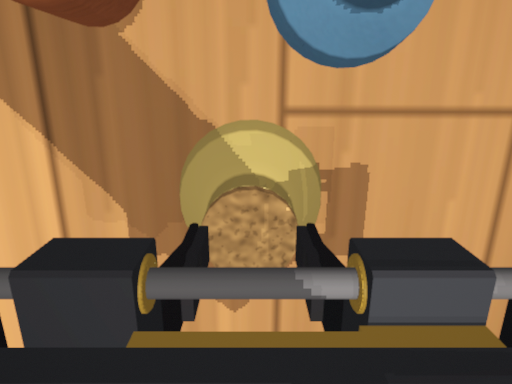

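View pics/s3.png

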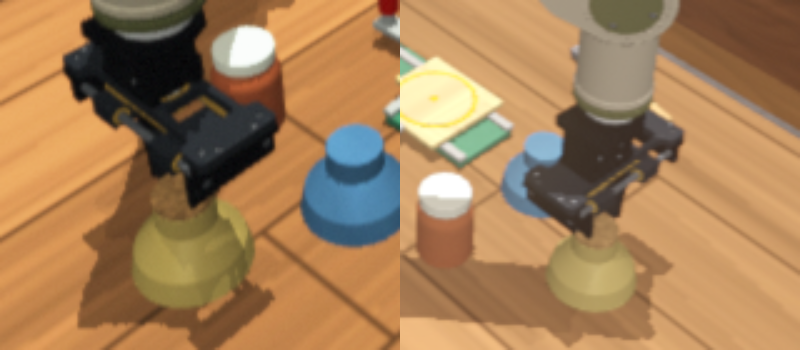

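Fingertips are at x≈207 and 297, right at the cork's edges (203–297), but the width is still changing. I'll hold and re-read it.

carry_out(commands=[[[160, 0, 0, 0, 0, 0, 0], [160, 0, 0, 0, 0, 0, 0]]])

```text
time: 5.52
ee_pos: [0.5571, -0.409, 0.0584]
eef_rot: [1.0, 0.001, 0.0, 0.001]
ft_force: [-0.4, 0.2, -0.1]
width: 0.0326
```

```bash
python3 - <<'E'
from bench import r
from h import *
im=r.camera("wrist");cv2.imwrite("pics/w4.png",im);s=r.read_state();print(s["width"],s["ft_force"],s["torque"])
E
```

```text
0.032338426579047 [0.02767279 0.17943816 0.8331722 ] [-0.0772018   0.02281898  0.02226497]
```

View pics/w4.png

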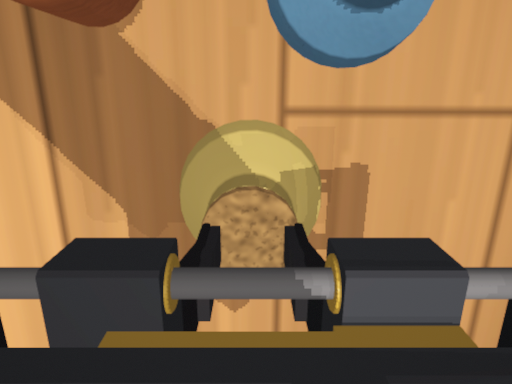

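Fingers closed to 32 mm with no force, so they seem to be above the cork and the real fingertip is higher than the stated TCP. I'll check this in the fixed views.

```bash
python3 - <<'E'
from bench import r
from h import *
a=r.camera("scene");b=r.camera("side")
cv2.imwrite("pics/s4.png",np.hstack([cv2.resize(a[270:370,100:200],None,fx=4,fy=4,interpolation=0),cv2.resize(b[230:330,290:390],None,fx=4,fy=4,interpolation=0)]))
s=r.read_state()
for n,o in(("scene",(100,270)),("side",(290,230))):
    i=r.camera_info(n)
    for dz in (0,.019,.035): print(n,dz,[round((q-w)*4) for q,w in zip(proj(i,np.array(s["ee_pos"])+[0,0,dz]),o)])
E
```

```text
scene 0 [179, 219]
scene 0.019 [175, 194]
scene 0.035 [171, 173]
side 0 [191, 225]
side 0.019 [194, 207]
side 0.035 [195, 192]
```

View pics/s4.png

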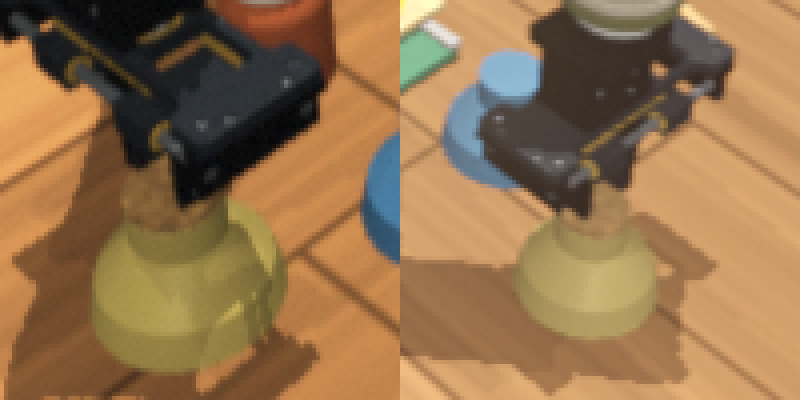

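```bash
python3 - <<'E'
from bench import r
from h import *
s=r.read_state();e=np.array(s["ee_pos"])
for n,o,sx,t in(("scene",(100,270),1,(185,205)),("side",(290,230),-1,(185,212)),("side",(290,230),1,(235,182))):
    i=r.camera_info(n)
    for x in (.016,.024):
      for dz in (.01,.02,.03,.04): print(n,sx,x,dz,[round((q-w)*4) for q,w in zip(proj(i,e+[sx*x,-.0095,dz]),o)],t)
E
```

```text
scene 1 0.016 0.01 [181, 231] (185, 205)
scene 1 0.016 0.02 [178, 218] (185, 205)
scene 1 0.016 0.03 [176, 205] (185, 205)
scene 1 0.016 0.04 [174, 191] (185, 205)
scene 1 0.024 0.01 [190, 239] (185, 205)
scene 1 0.024 0.02 [188, 226] (185, 205)
scene 1 0.024 0.03 [185, 212] (185, 205)
scene 1 0.024 0.04 [183, 199] (185, 205)
side -1 0.016 0.01 [187, 234] (185, 212)
side -1 0.016 0.02 [188, 224] (185, 212)
side -1 0.016 0.03 [190, 215] (185, 212)
side -1 0.016 0.04 [191, 205] (185, 212)
side -1 0.024 0.01 [180, 239] (185, 212)
side -1 0.024 0.02 [181, 230] (185, 212)
side -1 0.024 0.03 [182, 220] (185, 212)
side -1 0.024 0.04 [183, 211] (185, 212)
side 1 0.016 0.01 [217, 213] (235, 182)
side 1 0.016 0.02 [218, 203] (235, 182)
side 1 0.016 0.03 [219, 194] (235, 182)
side 1 0.016 0.04 [221, 184] (235, 182)
side 1 0.024 0.01 [224, 207] (235, 182)
side 1 0.024 0.02 [225, 198] (235, 182)
side 1 0.024 0.03 [227, 188] (235, 182)
side 1 0.024 0.04 [228, 179] (235, 182)
```

Measured fingertips sit about 34 mm above the reported TCP, so I'll allow for that offset in z. Next: open, descend 33 mm more and close.

carry_out(commands=[[[0, 0, 0, 0, 0, 0, 0], [0, 0, 0, 0, 0, 0, 0], [0, 0, 0, 0, 0, 0, 0], [0, 0, 0, 0, 0, 0, 0], [0, 0, 0, 0.2, 0, 0, 0], [0, 0, 0, 0.5, 0, 0, 0], [0, 0, 0, 0.8, 0, 0, 0], [0, 0, 0, 1.1, 0, 0, 0], [0, 0, 0, 1.32, 0, 0, 0], [0, 0, 0, 1.32, 0, 0, 0]]])

```text
time: 6.92
ee_pos: [0.5569, -0.4089, 0.0249]
eef_rot: [1.0, 0.001, -0.0, 0.001]
ft_force: [0.7, -0.7, 0.1]
width: 0.0868
```

```bash
python3 - <<'E'
from bench import r
from h import *
a=r.camera("scene");b=r.camera("side")
cv2.imwrite("pics/s5.png",np.hstack([cv2.resize(a[270:370,100:200],None,fx=4,fy=4,interpolation=0),cv2.resize(b[230:330,290:390],None,fx=4,fy=4,interpolation=0)]))
cv2.imwrite("pics/w5.png",r.camera("wrist"))
E
```

```text
(no output)
```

View pics/s5.png

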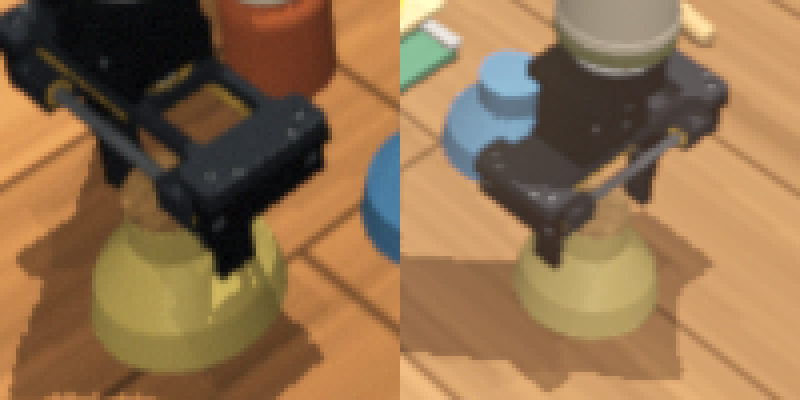

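View pics/w5.png

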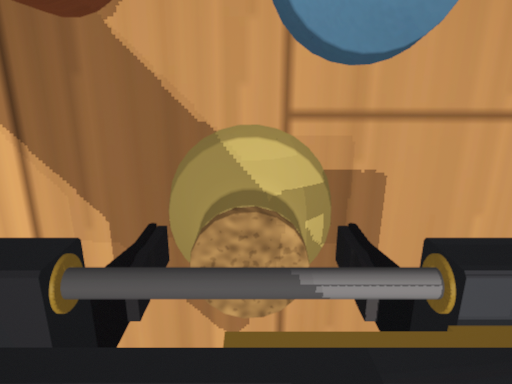

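The fingers now straddle the foot (cork rows 206–318). Closing.

carry_out(commands=[[[60, 0, 0, 0, 0, 0, 0], [120, 0, 0, 0, 0, 0, 0], [160, 0, 0, 0, 0, 0, 0], [160, 0, 0, 0, 0, 0, 0], [160, 0, 0, 0, 0, 0, 0], [160, 0, 0, 0, 0, 0, 0]]], grip_force=25)

```text
time: 7.82
ee_pos: [0.557, -0.4093, 0.0257]
eef_rot: [1.0, 0.001, 0.0, 0.001]
ft_force: [-1.3, 0.0, 0.6]
width: 0.0537
```

carry_out(commands=[[[160, 0, 0, -0.8, 0, 0, 0], [160, 0, 0, -2.4, 0, 0, 0], [160, 0, 0, -4.2, 0, 0, 0], [160, 0.1, -0.6, -5.2, 0, 0, 0], [160, 0.4, -2.2, -5.4, 0, 0, 0], [160, 0.7, -4.2, -5.4, 0, 0, 0], [160, 1.0, -6.2, -5.4, 0, 0, 0], [160, 1.3, -8.2, -5.4, 0, 0, 0], [160, 1.6, -10.2, -5.4, 0, 0, 0], [160, 1.9, -12.0, -5.0, 0, 0, 0], [160, 2.1, -13.2, -4.2, 0, 0, 0], [160, 2.12, -13.8, -3.6, 0, 0, 0]]])

```text
time: 9.32
ee_pos: [0.6087, -0.0604, 0.1137]
eef_rot: [1.0, 0.003, -0.0, 0.001]
ft_force: [0.4, -0.5, -3.1]
width: 0.0535
```

carry_out(commands=[[[160, 0, 0, 0, 0, 0, 0], [160, 0, 0, 0, 0, 0, 0]]])

```text
time: 9.57
ee_pos: [0.6086, -0.0619, 0.1143]
eef_rot: [1.0, 0.002, -0.0, 0.001]
ft_force: [-0.5, -0.2, -4.1]
width: 0.0535
```

```bash
python3 - <<'E'
from bench import r
from h import *
s=r.read_state();print(s["ee_pos"],rel(s,[(.610,-.064,.058,0)]))
a=r.camera("scene");b=r.camera("side")
cv2.imwrite("pics/s6.png",np.hstack([cv2.resize(a[200:310,210:310],None,fx=4,fy=4,interpolation=0),cv2.resize(b[160:270,220:320],None,fx=4,fy=4,interpolation=0)]))
cv2.imwrite("pics/w6.png",r.camera("wrist"))
E
```

```text
[ 0.60862394 -0.06194449  0.11432046] [[0.05, 0.08, 2.25, 0.03, 0.0, 0.05]]
```

View pics/s6.png

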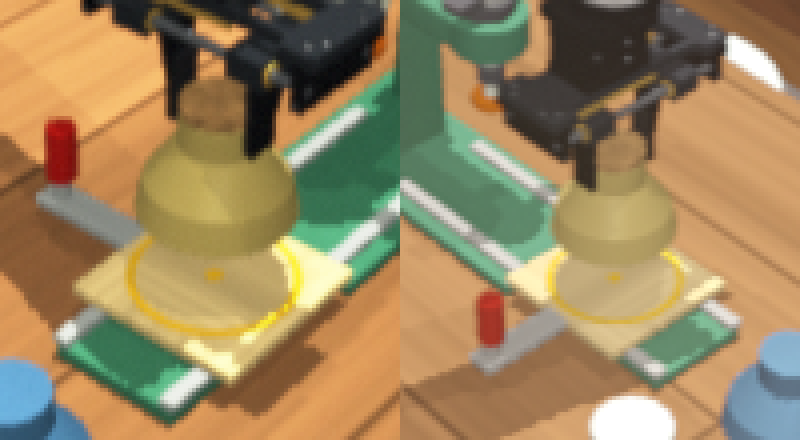

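View pics/w6.png

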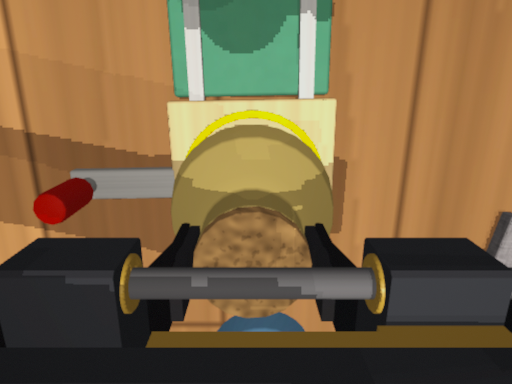

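carry_out(commands=[[[160, 0.05, 0.08, 0.6, 0, 0, 0], [160, 0.05, 0.08, 1.2, 0, 0, 0], [160, 0.05, 0.08, 1.7, 0, 0, 0], [160, 0.05, 0.08, 2.0, 0, 0, 0], [160, 0.05, 0.08, 2.15, 0, 0, 0], [160, 0.05, 0.08, 2.28, 0, 0, 0], [160, 0.05, 0.08, 2.28, 0, 0, 0]]])

```text
time: 10.6
ee_pos: [0.6103, -0.0642, 0.0576]
eef_rot: [1.0, 0.002, 0.0, 0.001]
ft_force: [0.2, -0.1, -3.2]
width: 0.0533
```

carry_out(commands=[[[160, 0, 0, 0.06, 0, 0, 0], [160, 0, 0, 0.1, 0, 0, 0], [160, 0, 0, 0.1, 0, 0, 0]]])

```text
time: 10.98
ee_pos: [0.6106, -0.0642, 0.0557]
eef_rot: [1.0, 0.002, 0.001, 0.001]
ft_force: [-1.5, 0.8, 3.3]
width: 0.0532
```

```bash
python3 - <<'E'
from bench import r
from h import *
s=r.read_state();print(s["ee_pos"],s["ft_force"])
a=r.camera("scene");b=r.camera("side")
cv2.imwrite("pics/s7.png",np.hstack([cv2.resize(a[200:310,210:310],None,fx=4,fy=4,interpolation=0),cv2.resize(b[160:270,220:320],None,fx=4,fy=4,interpolation=0)]))
E
```

```text
[ 0.61057008 -0.06415199  0.05566983] [-1.53036738  0.8261891   3.28391704]
```

View pics/s7.png

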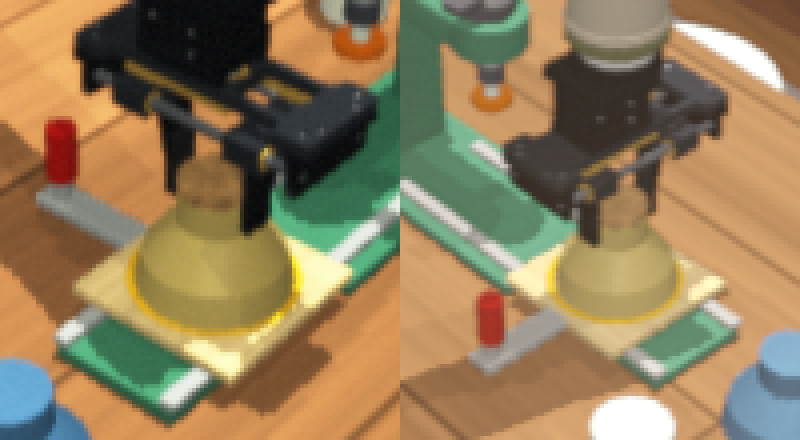

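The rim sits inside the ring with an even margin, and the force shows contact. Release and lift.

carry_out(commands=[[[100, 0, 0, 0, 0, 0, 0], [0, 0, 0, 0, 0, 0, 0], [0, 0, 0, 0, 0, 0, 0], [0, 0, 0, 0, 0, 0, 0], [0, 0, 0, 0, 0, 0, 0], [0, 0, 0, -0.8, 0, 0, 0], [0, 0, 0, -2.2, 0, 0, 0], [0, 0, 0, -3.6, 0, 0, 0], [0, 0, 0, -4.6, 0, 0, 0], [0, 0, 0, -4.6, 0, 0, 0]]])

```text
time: 12.32
ee_pos: [0.6118, -0.0644, 0.174]
eef_rot: [1.0, 0.002, 0.003, 0.001]
ft_force: [0.3, 0.4, -0.5]
width: 0.0871
```

```bash
python3 - <<'E'
from bench import r
from h import *
s=r.read_state();print(s["ee_pos"])
i=r.camera_info("wrist");im=r.camera("wrist");cv2.imwrite("pics/w8.png",im)
import json;json.dump({k:np.array(v).tolist() for k,v in i.items()},open("w8.json","w"))
a=r.camera("scene");b=r.camera("side")
cv2.imwrite("pics/s8.png",np.hstack([cv2.resize(a[200:310,210:310],None,fx=4,fy=4,interpolation=0),cv2.resize(b[160:270,220:320],None,fx=4,fy=4,interpolation=0)]))
print(proj(i,[.610,-.064,.115]))
E
```

```text
[ 0.61180896 -0.06436445  0.17404055]
(np.float64(247.55067873584062), np.float64(189.06972688554956))
```

View pics/s8.png

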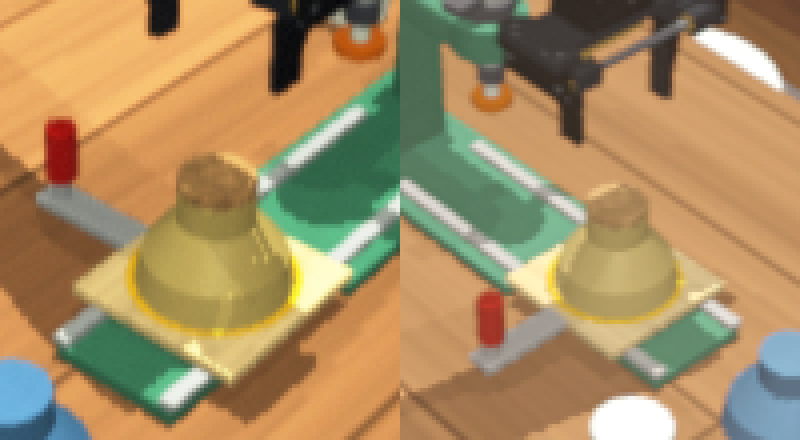

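View pics/w8.png

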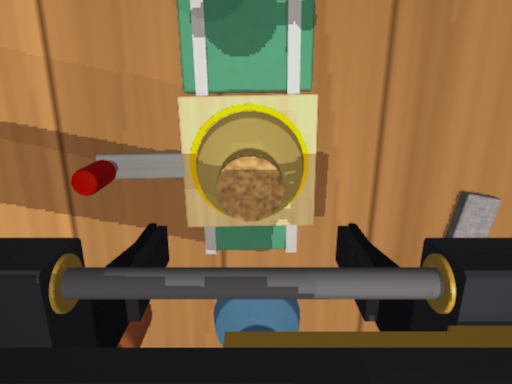

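The cork is within about 2 mm of the mark. Next I'll turn the tool 90° (camera to the -x side) and go above the knob.

```bash
python3 - <<'E'
from bench import r
from h import *
s=r.read_state();print(s["joint_positions"])
for q in rel(s,[(.470,-.066,.12,45),(.470,-.066,.12,90)]): print(q)
E
```

```text
[-0.51693548  0.36645166  0.70176947  1.55262171 -0.24015727  1.31009027
  0.21818445]
[-5.6, 0.06, 2.01, 0.02, -0.0, -8.95]
[-5.6, 0.06, 2.01, 0.02, 0.01, -17.95]
```

carry_out(commands=[[[0, -0.8, 0, 0, 0, 0, -1.6], [0, -1.8, 0, 0, 0, 0, -3.4], [0, -2.8, 0, 0, 0, 0, -5.2], [0, -3.8, 0, 0, 0, 0, -7], [0, -4.8, 0, 0, 0, 0, -8.8], [0, -5.4, 0, 0.2, 0, 0, -10.6], [0, -5.6, 0.05, 0.6, 0, 0, -12.4], [0, -5.6, 0.05, 1.0, 0, 0, -14.2], [0, -5.6, 0.05, 1.5, 0, 0, -16], [0, -5.6, 0.05, 2, 0, 0, -17.9], [0, -5.6, 0.05, 2, 0, 0, -17.9], [0, -5.6, 0.05, 2, 0, 0, -17.9]]])

```text
time: 13.98
ee_pos: [0.4701, -0.0659, 0.1204]
eef_rot: [0.71, 0.704, -0.0, 0.001]
ft_force: [0.1, -0.3, -0.7]
width: 0.0866
```

```bash
python3 - <<'E'
from bench import r
from h import *
s=r.read_state();print(s["ee_pos"],np.round(s["joint_positions"],2))
i=r.camera_info("wrist");im=r.camera("wrist");cv2.imwrite("pics/w9.png",im)
b,_=blobs(im,(0,180,80),(8,255,255),None,40);print(b)
print(proj(i,[.470,-.066,.09]))
for q in rel(s,[(.470,-.066,.028,90)]): print(q)
E
```

```text
[ 0.47007312 -0.06587308  0.12044734] [-0.55  0.04  0.61  1.96 -0.02  1.15  1.63]
[([235, 171, 33, 45, 1142], [251.2, 193.5])]
(np.float64(251.91649490317752), np.float64(200.14642768003398))
[0.0, -0.01, 3.7, 0.01, 0.02, -0.1]
```

View pics/w9.png

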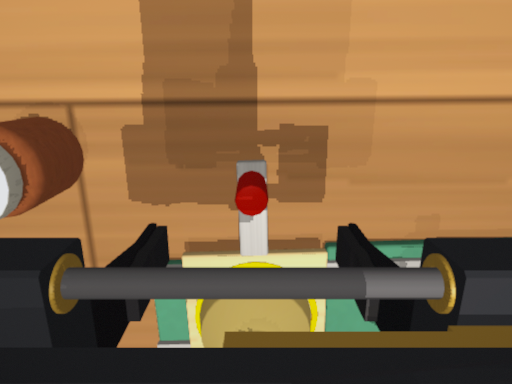

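The knob's top face (251,199) matches the prediction (252,200). Descend and grip.

carry_out(commands=[[[0, 0, 0, 1, 0, 0, 0], [0, 0, 0, 2, 0, 0, 0], [0, 0, 0, 3, 0, 0, 0], [0, 0, 0, 3.6, 0, 0, 0], [80, 0, 0, 3.7, 0, 0, 0], [160, 0, 0, 3.7, 0, 0, 0], [220, 0, 0, 3.7, 0, 0, 0], [220, 0, 0, 3.7, 0, 0, 0], [220, 0, 0, 3.7, 0, 0, 0], [220, 0, 0, 3.7, 0, 0, 0], [220, 0, 0, 3.7, 0, 0, 0]]], grip_force=15)

```text
time: 15.4
ee_pos: [0.4704, -0.066, 0.0281]
eef_rot: [0.71, 0.704, -0.0, 0.001]
ft_force: [0.3, -0.5, -0.2]
width: 0.0247
```

carry_out(commands=[[[220, 0.15, 0, 0, 0, 0, 0], [220, 0.5, -0.01, 0, 0, 0, 0], [220, 1.0, -0.02, 0, 0, 0, 0], [220, 1.6, -0.04, 0, 0, 0, 0], [220, 2.2, -0.05, 0, 0, 0, 0], [220, 2.8, -0.07, 0, 0, 0, 0], [220, 3.4, -0.08, 0, 0, 0, 0], [220, 4.0, -0.1, 0, 0, 0, 0], [220, 4.6, -0.11, 0, 0, 0, 0], [220, 5.1, -0.13, 0, 0, 0, 0], [220, 5.5, -0.14, 0, 0, 0, 0], [220, 5.8, -0.14, 0, 0, 0, 0]]])

```text
time: 16.9
ee_pos: [0.467, 0.0805, 0.028]
eef_rot: [0.709, 0.705, -0.001, 0.0]
ft_force: [-5.7, -5.0, 9.4]
width: 0.0234
```

carry_out(commands=[[[220, 0.15, 0, 0, 0, 0, 0], [220, 0.25, 0, 0, 0, 0, 0], [220, 0.3, -0.01, 0, 0, 0, 0], [220, 0.3, -0.01, 0, 0, 0, 0]]])

```text
time: 17.4
ee_pos: [0.4669, 0.0884, 0.0281]
eef_rot: [0.709, 0.705, -0.0, 0.0]
ft_force: [-1.8, -1.2, 3.2]
width: 0.0233
```

```bash
python3 - <<'E'
from bench import r
from h import *
s=r.read_state();print(s["ee_pos"],s["ft_force"])
a=r.camera("scene");b=r.camera("side")
cv2.imwrite("pics/s10.png",np.hstack([cv2.resize(a[150:300,210:360],None,fx=2.6,fy=2.6,interpolation=0),cv2.resize(b[125:275,190:340],None,fx=2.6,fy=2.6,interpolation=0)]))
E
```

```text
[0.46686578 0.08835893 0.02810634] [-1.81324616 -1.16903119  3.23126771]
```

View pics/s10.png

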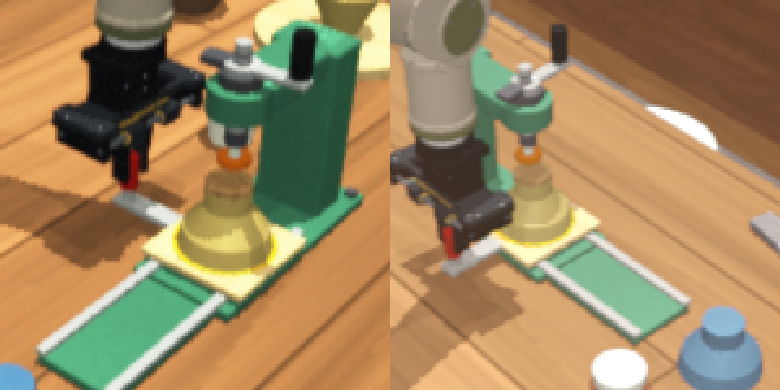

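carry_out(commands=[[[220, 0.1, 0, 0, 0, 0, 0], [220, 0.2, 0, 0, 0, 0, 0], [220, 0.25, 0, 0, 0, 0, 0], [220, 0.25, 0, 0, 0, 0, 0]]])

```text
time: 18.0
ee_pos: [0.4667, 0.0939, 0.028]
eef_rot: [0.71, 0.705, -0.001, 0.0]
ft_force: [-3.3, -5.2, 6.3]
width: 0.0238
```

carry_out(commands=[[[220, 0.1, 0, 0, 0, 0, 0], [220, 0.2, 0, 0, 0, 0, 0], [220, 0.2, 0, 0, 0, 0, 0]]])

```text
time: 18.38
ee_pos: [0.4667, 0.0939, 0.0279]
eef_rot: [0.711, 0.703, -0.003, 0.002]
ft_force: [-4.0, -21.1, 11.8]
width: 0.0239
```

The bed is at its stop (y stays at 0.0939 while the force rises to 21 N). Relax, release and lift.

carry_out(commands=[[[220, 0, 0, 0, 0, 0, 0], [160, 0, 0, 0, 0, 0, 0], [80, 0, 0, 0, 0, 0, 0], [80, 0, 0, 0, 0, 0, 0], [80, 0, 0, 0, 0, 0, 0], [80, 0, 0, -0.8, 0, 0, 0], [80, -0.2, -0.2, -2.2, 0, 0, 0], [80, -0.4, -0.4, -4, 0, 0, 0], [80, -0.4, -0.4, -5.5, 0, 0, 0], [80, -0.4, -0.4, -5.5, 0, 0, 0]]])

```text
time: 19.62
ee_pos: [0.4585, 0.0856, 0.1682]
eef_rot: [0.711, 0.703, -0.001, 0.002]
ft_force: [-0.3, -0.0, -0.5]
width: 0.0597
```

```bash
python3 - <<'E'
from bench import r
from h import *
s=r.read_state();print(s["ee_pos"],s["ft_force"],s["width"],np.round(s["joint_positions"],2))
i=r.camera_info("wrist");cv2.imwrite("pics/w11.png",r.camera("wrist"))
a=r.camera("scene");b=r.camera("side")
cv2.imwrite("pics/sc11.png",a);cv2.imwrite("pics/sd11.png",b)
cv2.imwrite("pics/s11.png",np.hstack([cv2.resize(a[150:270,250:350],None,fx=4,fy=4,interpolation=0),cv2.resize(b[125:245,200:300],None,fx=4,fy=4,interpolation=0)]))
E
```

```text
[0.45848748 0.08562208 0.16817123] [-0.29653331 -0.0337684  -0.47979524] 0.05966132922402853 [-0.78 -0.03  0.49  1.91  0.02  1.26  1.26]
```

View pics/s11.png

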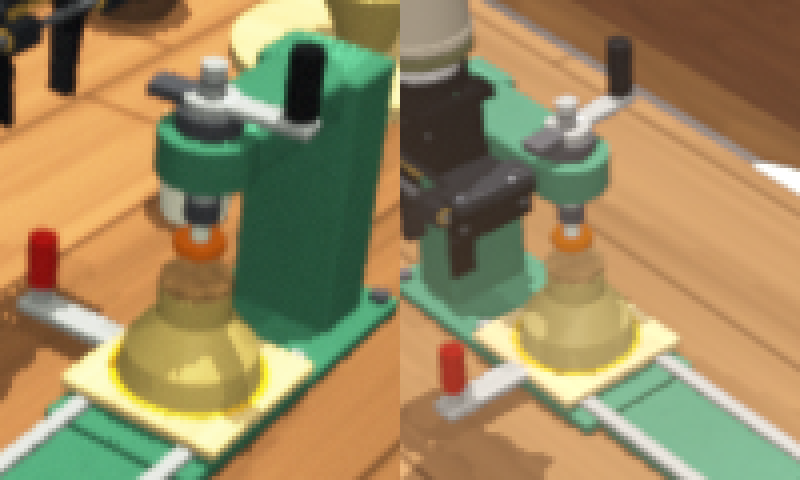

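View pics/w11.png

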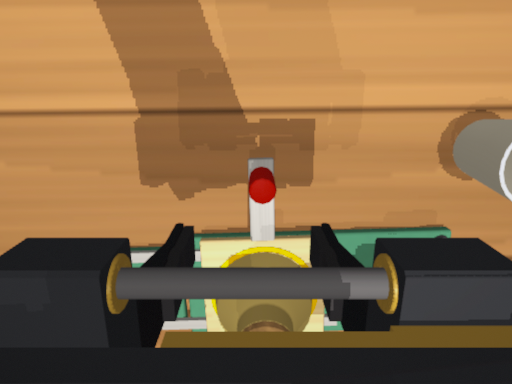

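Bed is still home with the pot on the ring, and the pad is clear above the cork. Now I'll refine the axis and handle positions and go above the handle.

```bash
python3 - <<'E'
from bench import r
from h import *
S=r.camera_info("scene");D=r.camera_info("side")
a=cv2.imread("pics/sc11.png");b=cv2.imread("pics/sd11.png")
Z=lambda x,y,o:((x+.5)/4-.5+o[0],(y+.5)/4-.5+o[1])
for n,p,q in (("handtop",(306,48),(220,42)),("spindle",(214,62),(166,101)),("cork",(199,266),(178,252))):
    print(n,tri(S,Z(*p,(250,150)),D,Z(*q,(200,125))))
ba,_=blobs(a,(3,170,120),(14,255,255),(285,195,320,225),5);bb,_=blobs(b,(3,150,120),(14,255,255),(230,170,260,195),5)
print(ba,bb)
ca=ba[0][1];cb=bb[0][1];print("pad",tri(S,ca,D,cb))
s=r.read_state()
for q in rel(s,[(.458,.086,.31,90),(.671,.1025,.31,90)]):print(q)
E
```

```text
handtop (array([0.66931593, 0.10191837, 0.30990098]), np.float64(5.6438576155649805e-05))
spindle (array([0.60456766, 0.09672733, 0.28025155]), np.float64(0.0007254683142716621))
cork (array([0.60862196, 0.09346862, 0.12235536]), np.float64(0.0006717364258995372))
[([293, 207, 14, 9, 89], [299.3, 211.2])] [([239, 181, 4, 5, 5], [240.4, 183.0]), ([244, 181, 3, 4, 5], [245.0, 182.2]), ([238, 184, 10, 4, 16], [242.4, 186.1])]
pad (array([0.60226208, 0.10377126, 0.13552315]), np.float64(0.007361213964925121))
[-0.0, 0.05, -5.81, -0.04, 0.09, -0.12]
[0.75, 8.56, -5.85, -0.04, 0.09, -0.12]
```

carry_out(commands=[[[80, 0, 0, -2, 0, 0, 0], [80, 0, 0, -4, 0, 0, 0], [80, 0, 0, -5.5, 0, 0, 0], [80, 0.1, 0.8, -6.4, 0, 0, 0], [80, 0.2, 2.4, -6.4, 0, 0, 0], [80, 0.4, 4.2, -6.4, 0, 0, 0], [80, 0.5, 6, -6.4, 0, 0, 0], [80, 0.65, 7.6, -6.4, 0, 0, 0], [80, 0.7, 8.5, -6.4, 0, 0, 0], [80, 0.7, 8.5, -6.4, 0, 0, 0], [80, 0.7, 8.5, -6.4, 0, 0, 0]]])

```text
time: 21.15
ee_pos: [0.6691, 0.1011, 0.3229]
eef_rot: [0.711, 0.703, -0.005, 0.001]
ft_force: [-0.0, -0.5, 0.3]
width: 0.0596
```

```bash
python3 - <<'E'
from bench import r
from h import *
s=r.read_state();print(s["ee_pos"],s["ft_force"],np.round(s["joint_positions"],2))
i=r.camera_info("wrist");cv2.imwrite("pics/w12.png",r.camera("wrist"))
print(proj(i,[.670,.102,.312]),proj(i,[.605,.0965,.281]))
for q in rel(s,[(.670,.102,.235,90)]):print(q)
E
```

```text
[0.66914901 0.10112848 0.32290698] [-0.01067911 -0.45771428  0.3159589 ] [-0.58  0.47  0.59  1.07 -0.25  1.67  1.49]
(np.float64(253.57456491885847), np.float64(211.32879938818087)) (np.float64(244.75746800232818), np.float64(105.29405402463883))
[0.06, 0.05, 3.52, -0.05, 0.09, -0.13]
```

View pics/w12.png

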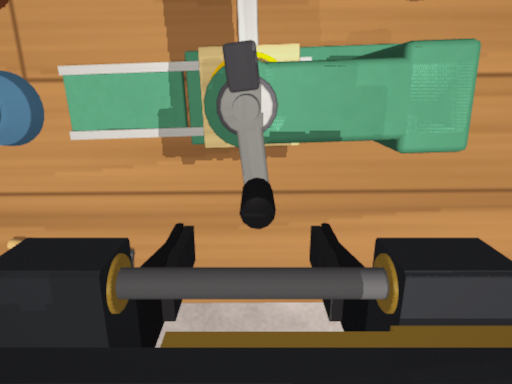

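Handle top is at (258,211) in wrist, about 2.5 mm further in +y than estimated. Correct, descend, grip.

carry_out(commands=[[[80, 0.13, 0.02, 0.8, 0, 0, 0], [80, 0.13, 0.02, 1.8, 0, 0, 0], [80, 0.13, 0.02, 2.8, 0, 0, 0], [80, 0.13, 0.02, 3.5, 0, 0, 0], [80, 0.13, 0.02, 3.5, 0, 0, 0], [160, 0.13, 0.02, 3.5, 0, 0, 0], [220, 0.13, 0.02, 3.5, 0, 0, 0], [220, 0.13, 0.02, 3.5, 0, 0, 0], [220, 0.13, 0.02, 3.5, 0, 0, 0], [220, 0.13, 0.02, 3.5, 0, 0, 0]]], grip_force=15)

```text
time: 22.45
ee_pos: [0.6693, 0.104, 0.2362]
eef_rot: [0.711, 0.703, -0.004, 0.001]
ft_force: [-0.2, -0.2, 0.5]
width: 0.0236
```

```bash
cat > p.py <<'E'
from bench import r
from h import *
import sys
tag=sys.argv[1]
s=r.read_state();e=np.array(s["ee_pos"]);print(e.round(4),np.round(s["ft_force"],1),s["width"])
a=r.camera("scene");b=r.camera("side");cv2.imwrite(f"pics/sc{tag}.png",a);cv2.imwrite(f"pics/sd{tag}.png",b)
d=e[:2]-[.605,.097];th=np.degrees(np.arctan2(d[1],d[0]));print('angle',th.round(1),'rad',np.hypot(*d).round(4))
# subpixel orange weight in pad windows: saturation-weighted centroid
for n,im,(x0,y0,x1,y1) in (("sc",a,(288,196,314,222)),("sd",b,(232,172,256,198))):
    h=cv2.cvtColor(im,cv2.COLOR_BGR2HSV)[y0:y1,x0:x1].astype(float)
    m=((h[...,0]<15)&(h[...,1]>140)&(h[...,2]>90))
    w=m*(h[...,1]-130); yy,xx=np.mgrid[y0:y1,x0:x1]
    print(n,m.sum(),'cent',round((w*xx).sum()/w.sum(),2),round((w*yy).sum()/w.sum(),2))
cv2.imwrite(f"pics/s{tag}.png",np.hstack([cv2.resize(a[150:240,260:350],None,fx=4.4,fy=4.4,interpolation=0),cv2.resize(b[125:215,200:290],None,fx=4.4,fy=4.4,interpolation=0)]))
R0=R.from_quat(s["eef_rot"])
if len(sys.argv)>2:
    rad=float(sys.argv[4]) if len(sys.argv)>4 else .065
    for k in range(1,13):
        t=np.radians(th-float(sys.argv[2])*k/float(sys.argv[3]))
        p=np.array([.605+rad*np.cos(t),.097+rad*np.sin(t),e[2]])
        print(k,np.round(R0.inv().apply(p-e)/.025,2).tolist(),np.degrees(t).round())
E
python3 p.py 13 150 10
```

```text
[0.6693 0.104  0.2362] [-0.2 -0.2  0.5] 0.023624826189966
angle 6.2 rad 0.0647
sc 118 cent 298.95 210.74
sd 34 cent 242.65 184.64
1 [-0.68, 0.0, 0.0] -9.0
2 [-1.33, -0.18, 0.01] -24.0
3 [-1.91, -0.53, 0.02] -39.0
4 [-2.39, -1.01, 0.02] -54.0
5 [-2.72, -1.6, 0.03] -69.0
6 [-2.89, -2.26, 0.03] -84.0
7 [-2.88, -2.94, 0.03] -99.0
8 [-2.7, -3.59, 0.03] -114.0
9 [-2.35, -4.18, 0.03] -129.0
10 [-1.86, -4.65, 0.03] -144.0
11 [-1.27, -4.98, 0.03] -159.0
12 [-0.61, -5.15, 0.02] -174.0
```

View pics/s13.png

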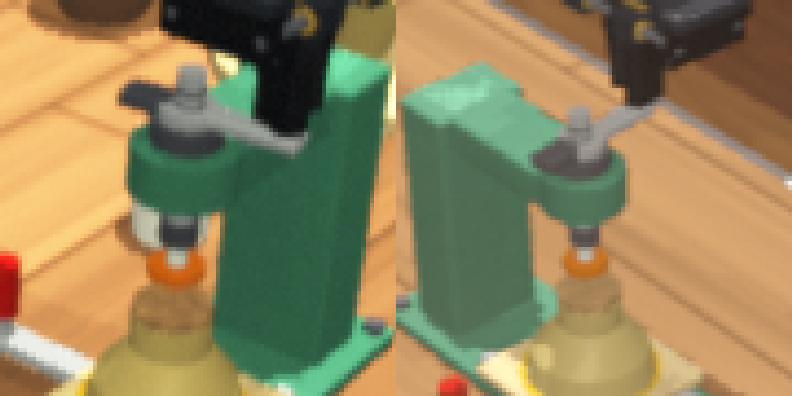

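Handle gripped. Wind the first 90°.

carry_out(commands=[[[220, -0.35, 0.02, 0, 0, 0, 0], [220, -1.0, -0.07, 0, 0, 0, 0], [220, -1.63, -0.34, 0, 0, 0, 0], [220, -2.16, -0.75, 0, 0, 0, 0], [220, -2.57, -1.3, 0, 0, 0, 0], [220, -2.82, -1.93, 0, 0, 0, 0], [220, -2.9, -2.3, 0, 0, 0, 0], [220, -2.9, -2.3, 0, 0, 0, 0]]])

```text
time: 23.55
ee_pos: [0.6089, 0.0319, 0.2362]
eef_rot: [0.711, 0.703, -0.005, -0.0]
ft_force: [-4.0, 3.5, -3.8]
width: 0.0234
```

```bash
python3 p.py 14 150 10
```

```text
[0.6089 0.0319 0.2362] [-4.   3.5 -3.8] 0.02344459484323662
angle -86.5 rad 0.0652
sc 138 cent 298.58 212.68
sd 22 cent 241.8 186.59
1 [0.05, -0.68, 0.0] -102.0
2 [0.26, -1.32, 0.01] -117.0
3 [0.64, -1.89, 0.01] -132.0
4 [1.15, -2.34, 0.01] -147.0
5 [1.75, -2.64, 0.01] -162.0
6 [2.42, -2.78, 0.0] -177.0
7 [3.1, -2.74, -0.0] -192.0
8 [3.74, -2.52, -0.01] -207.0
9 [4.31, -2.15, -0.01] -222.0
10 [4.76, -1.64, -0.02] -237.0
11 [5.06, -1.03, -0.03] -252.0
12 [5.2, -0.37, -0.03] -267.0
```

View pics/s14.png

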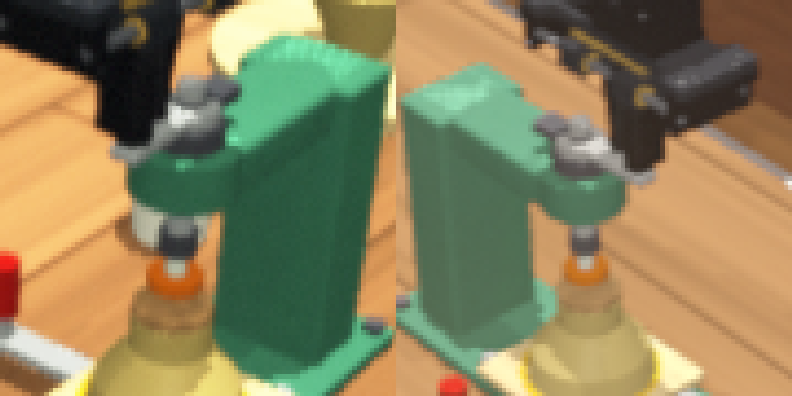

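Pad sank about 2 px with the 93° turn. Another 90°.

carry_out(commands=[[[220, 0.02, -0.35, 0, 0, 0, 0], [220, 0.14, -1.0, 0, 0, 0, 0], [220, 0.44, -1.62, 0, 0, 0, 0], [220, 0.88, -2.13, 0, 0, 0, 0], [220, 1.45, -2.5, 0, 0, 0, 0], [220, 2.08, -2.73, 0, 0, 0, 0], [220, 2.42, -2.78, 0, 0, 0, 0], [220, 2.42, -2.78, 0, 0, 0, 0]]])

```text
time: 24.65
ee_pos: [0.5397, 0.0945, 0.2362]
eef_rot: [0.71, 0.704, -0.005, -0.001]
ft_force: [-5.5, 3.7, -2.5]
width: 0.0235
```

```bash
python3 p.py 15 150 10
```

```text
[0.5397 0.0945 0.2362] [-5.5  3.7 -2.5] 0.023509078714580155
angle -177.8 rad 0.0654
sc 150 cent 298.31 214.68
sd 21 cent 242.69 188.43
1 [0.68, 0.07, -0.0] -193.0
2 [1.32, 0.3, -0.01] -208.0
3 [1.87, 0.69, -0.02] -223.0
4 [2.31, 1.21, -0.02] -238.0
5 [2.6, 1.82, -0.03] -253.0
6 [2.72, 2.49, -0.04] -268.0
7 [2.67, 3.16, -0.04] -283.0
8 [2.44, 3.8, -0.05] -298.0
9 [2.05, 4.36, -0.05] -313.0
10 [1.53, 4.8, -0.05] -328.0
11 [0.92, 5.09, -0.05] -343.0
12 [0.25, 5.21, -0.05] -358.0
```

View pics/s15.png

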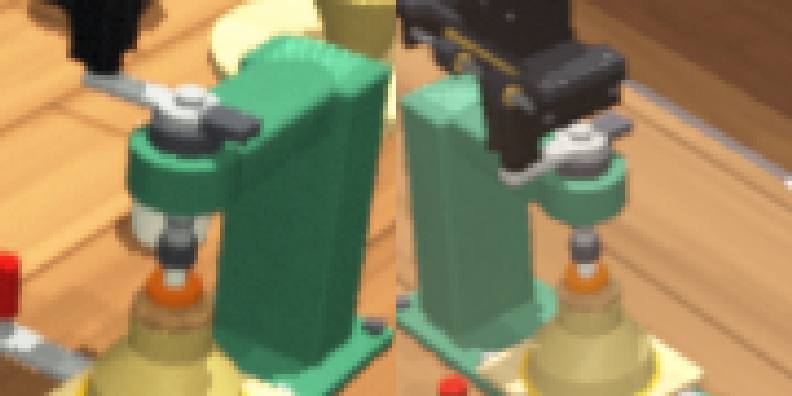

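Still linear (0.0214 px/deg). Now finer steps to find where the pad stops descending.

carry_out(commands=[[[220, 0.5, 0.03, 0, 0, 0, 0], [220, 1.1, 0.2, 0, 0, 0, 0], [220, 1.32, 0.3, 0, 0, 0, 0], [220, 1.32, 0.3, 0, 0, 0, 0]]])

```text
time: 25.25
ee_pos: [0.5477, 0.1284, 0.2361]
eef_rot: [0.71, 0.704, -0.004, -0.002]
ft_force: [-1.7, 4.6, 0.4]
width: 0.0237
```

```bash
python3 p.py 16 100 10
```

```text
[0.5477 0.1284 0.2361] [-1.7  4.6  0.4] 0.023669801593350286
angle 151.3 rad 0.0653
sc 140 cent 298.2 215.45
sd 25 cent 242.31 189.07
1 [0.37, 0.26, -0.0] 141.0
2 [0.7, 0.57, -0.01] 131.0
3 [0.98, 0.93, -0.01] 121.0
4 [1.18, 1.34, -0.02] 111.0
5 [1.31, 1.77, -0.02] 101.0
6 [1.36, 2.22, -0.02] 91.0
7 [1.34, 2.67, -0.03] 81.0
8 [1.23, 3.11, -0.03] 71.0
9 [1.06, 3.53, -0.03] 61.0
10 [0.81, 3.91, -0.04] 51.0
11 [0.5, 4.24, -0.04] 41.0
12 [0.13, 4.51, -0.04] 31.0
```

carry_out(commands=[[[220, 0.35, 0.25, 0, 0, 0, 0], [220, 0.7, 0.57, 0, 0, 0, 0], [220, 0.7, 0.57, 0, 0, 0, 0]]])

```text
time: 25.72
ee_pos: [0.5627, 0.1466, 0.2361]
eef_rot: [0.71, 0.704, -0.003, -0.001]
ft_force: [0.0, 6.1, 0.1]
width: 0.0236
```

```bash
python3 p.py 17 100 10|head -8
```

```text
[0.5627 0.1466 0.2361] [0.  6.1 0.1] 0.023585423518823707
angle 130.4 rad 0.0652
sc 145 cent 298.31 215.9
sd 18 cent 242.13 188.99
1 [0.26, 0.37, -0.0] 120.0
2 [0.46, 0.78, -0.01] 110.0
3 [0.58, 1.21, -0.01] 100.0
4 [0.63, 1.67, -0.01] 90.0
```

carry_out(commands=[[[220, 0.25, 0.37, 0, 0, 0, 0], [220, 0.46, 0.78, 0, 0, 0, 0], [220, 0.46, 0.78, 0, 0, 0, 0]]])

```text
time: 26.2
ee_pos: [0.5827, 0.1581, 0.2362]
eef_rot: [0.71, 0.704, -0.002, -0.001]
ft_force: [2.7, 6.1, -1.3]
width: 0.0233
```

```bash
python3 p.py 18 100 10|head -8
```

```text
[0.5827 0.1581 0.2362] [ 2.7  6.1 -1.3] 0.02331516164886518
angle 110.1 rad 0.065
sc 138 cent 298.26 216.2
sd 20 cent 241.99 188.89
1 [0.12, 0.44, -0.0] 100.0
2 [0.16, 0.89, -0.0] 90.0
3 [0.13, 1.34, -0.01] 80.0
4 [0.01, 1.78, -0.01] 70.0
```

View pics/s18.png

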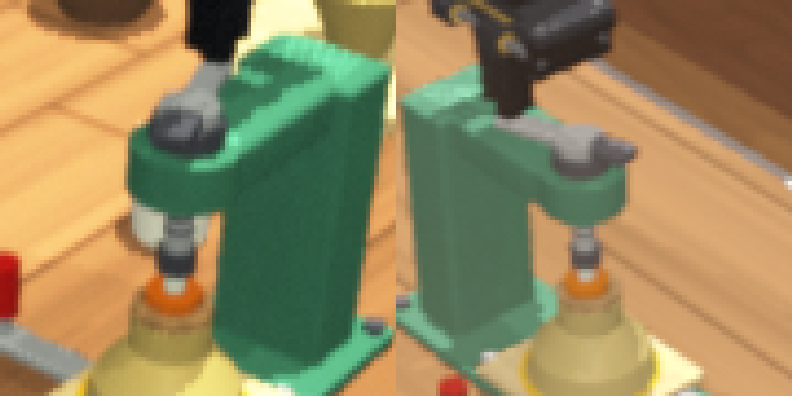

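```bash
cat > prof.py <<'E'
from h import *
import sys
def stats(tag):
    out=[]
    for n,(x0,x1,y0,y1) in (("sc",(297,302,195,225)),("sd",(240,245,170,200))):
        im=cv2.imread(f"pics/{n}{tag}.png").astype(float)
        p=im[y0:y1,x0:x1].mean(1); S=(p[:,2]-p[:,0]) ; V=p.mean(1)
        # orange top edge: S crossing half
        k=S.argmax(); h=S.max()*.5+S[max(0,k-7):k].min()*.5
        j=k
        while S[j]>h: j-=1
        top=y0+j+(h-S[j])/(S[j+1]-S[j])
        # dark->white edge above
        a=max(0,j-8);seg=V[a:j+1];m=a+seg.argmin();w=m+V[m:j+2].argmax();hh=(V[m]+V[w])/2
        q=m
        while V[q]<hh:q+=1
        dk=y0+q-1+(hh-V[q-1])/(V[q]-V[q-1])
        out+= [round(top,2),round(dk,2),round(top-dk,2)]
    return out
for t in sys.argv[1:]: print(t,stats(t))
E
python3 prof.py 13 14 15 16 17 18
```

```text
13 [np.float64(209.81), np.float64(206.03), np.float64(3.78), np.float64(183.51), np.float64(180.65), np.float64(2.86)]
14 [np.float64(212.07), np.float64(208.42), np.float64(3.64), np.float64(185.29), np.float64(182.51), np.float64(2.78)]
15 [np.float64(214.48), np.float64(210.63), np.float64(3.85), np.float64(186.92), np.float64(184.37), np.float64(2.55)]
16 [np.float64(215.11), np.float64(211.5), np.float64(3.61), np.float64(187.51), np.float64(184.84), np.float64(2.67)]
17 [np.float64(215.7), np.float64(212.03), np.float64(3.67), np.float64(187.9), np.float64(185.35), np.float64(2.55)]
18 [np.float64(215.85), np.float64(212.48), np.float64(3.37), np.float64(188.03), np.float64(185.56), np.float64(2.47)]
```

Stem shortening and pad-edge flattening put contact at about 243° wound, matching the spindle-height estimate (~240°). I'll go 44° more and re-check.

carry_out(commands=[[[220, 0.12, 0.44, 0, 0, 0, 0], [220, 0.16, 0.89, 0, 0, 0, 0], [220, 0.13, 1.34, 0, 0, 0, 0], [220, -0.05, 1.95, 0, 0, 0, 0], [220, -0.05, 1.95, 0, 0, 0, 0]]])

```text
time: 26.92
ee_pos: [0.6324, 0.1557, 0.2361]
eef_rot: [0.71, 0.704, -0.001, -0.0]
ft_force: [4.3, 3.4, -1.7]
width: 0.0238
```

```bash
python3 p.py 19 100 10|head -8; python3 prof.py 18 19
```

```text
[0.6324 0.1557 0.2361] [ 4.3  3.4 -1.7] 0.023789115369473417
angle 65.0 rad 0.0648
sc 122 cent 298.28 216.44
sd 22 cent 243.05 189.33
1 [-0.22, 0.4, -0.0] 55.0
2 [-0.5, 0.75, -0.0] 45.0
3 [-0.85, 1.04, -0.0] 35.0
4 [-1.24, 1.27, -0.0] 25.0
18 [np.float64(215.85), np.float64(212.48), np.float64(3.37), np.float64(188.03), np.float64(185.56), np.float64(2.47)]
19 [np.float64(215.84), np.float64(213.55), np.float64(2.29), np.float64(187.97), np.float64(186.39), np.float64(1.58)]
```

View pics/s19.png

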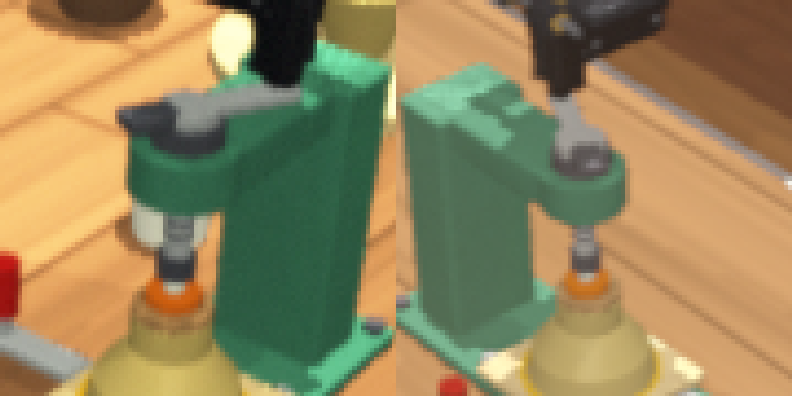

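Pad has stopped; the stem has shortened by about 56–58° worth, so contact was near 243°. I'll go to 333° wound (handle angle 33°).

carry_out(commands=[[[220, -0.22, 0.4, 0, 0, 0, 0], [220, -0.5, 0.75, 0, 0, 0, 0], [220, -0.92, 1.09, 0, 0, 0, 0], [220, -0.92, 1.09, 0, 0, 0, 0]]])

```text
time: 27.52
ee_pos: [0.6605, 0.1305, 0.2362]
eef_rot: [0.711, 0.703, -0.001, 0.001]
ft_force: [3.8, -0.4, -1.6]
width: 0.0239
```

```bash
python3 p.py 20 100 10|head -8; python3 prof.py 18 19 20
```

```text
[0.6605 0.1305 0.2362] [ 3.8 -0.4 -1.6] 0.023935560301014926
angle 31.1 rad 0.0648
sc 116 cent 298.26 216.5
sd 25 cent 242.36 189.12
1 [-0.4, 0.21, 0.0] 21.0
2 [-0.83, 0.34, 0.0] 11.0
3 [-1.28, 0.4, 0.0] 1.0
4 [-1.74, 0.37, 0.0] -9.0
18 [np.float64(215.85), np.float64(212.48), np.float64(3.37), np.float64(188.03), np.float64(185.56), np.float64(2.47)]
19 [np.float64(215.84), np.float64(213.55), np.float64(2.29), np.float64(187.97), np.float64(186.39), np.float64(1.58)]
20 [np.float64(215.8), np.float64(214.24), np.float64(1.56), np.float64(187.85), np.float64(187.01), np.float64(0.85)]
```

About 91° past contact, with both views agreeing. Release and lift straight up.

carry_out(commands=[[[220, 0, 0, 0, 0, 0, 0], [150, 0, 0, 0, 0, 0, 0], [100, 0, 0, 0, 0, 0, 0], [80, 0, 0, 0, 0, 0, 0], [80, 0, 0, 0, 0, 0, 0], [80, 0, 0, -0.8, 0, 0, 0], [80, 0, 0, -2, 0, 0, 0], [80, 0, 0, -3.5, 0, 0, 0], [80, 0, 0, -5, 0, 0, 0], [80, 0, -2, -5.5, 0, 0, 0], [80, 0, -4, -5.5, 0, 0, 0], [80, 0, -4, -5.5, 0, 0, 0]]])

```text
time: 29.12
ee_pos: [0.5577, 0.1325, 0.3747]
eef_rot: [0.71, 0.704, 0.0, -0.0]
ft_force: [-0.2, 0.1, 0.2]
width: 0.0594
```

```bash
python3 p.py 21 |head -8; python3 prof.py 20 21; python3 - <<'E'
import cv2,numpy as np
a=cv2.imread('pics/sc21.png');b=cv2.imread('pics/sd21.png')
cv2.imwrite("pics/s22.png",np.hstack([cv2.resize(a[140:290,210:360],None,fx=2.6,fy=2.6,interpolation=0),cv2.resize(b[125:275,180:330],None,fx=2.6,fy=2.6,interpolation=0)]))
E
```

```text
[0.5577 0.1325 0.3747] [-0.2  0.1  0.2] 0.059386084387524365
angle 143.1 rad 0.0592
sc 143 cent 297.95 216.19
sd 15 cent 243.49 188.88
20 [np.float64(215.8), np.float64(214.24), np.float64(1.56), np.float64(187.85), np.float64(187.01), np.float64(0.85)]
21 [np.float64(215.78), np.float64(214.22), np.float64(1.56), np.float64(187.87), np.float64(187.01), np.float64(0.86)]
```

View pics/s22.png

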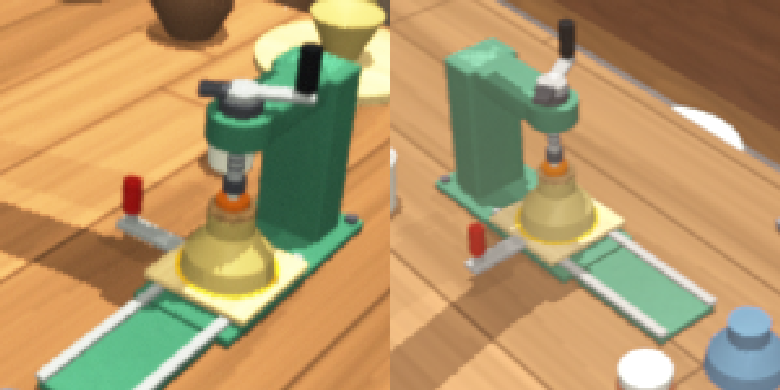

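The pot stands centred under the pad, the stem length is unchanged after release, the bed is home and the robot is clear. Handing in.

```bash
python3 -c "
from bench import r
s=r.read_state();print(s['time'],s['ft_force'],max(abs(v) for v in s['joint_vel']))
print(r.close_job())"
```

```text
29.225 [ 0.02692958  0.64582405 -0.33326178] 0.038342318060917265
the job is handed in; nothing more can be done
None
```

The pot is on the mark, the bed is home under the screw, and the pad is wound about a quarter turn past contact. I handed the job in at about 29 s; no verdict is reported.

- **Pot:** I gripped it by the foot and stood it on the ring. The wrist picture put the cork within about 2 mm of the mark.
- **Bed:** I pushed it by the red knob until it stopped moving and the force rose to 21 N.
- **Crank:** I wound it clockwise about 335° in total. Contact came at about 243°, seen where the pad stopped descending and the white stem began to shorten. That makes about 92° past contact. The stem shortening alone gives about 85° in one view and 97° in the other, all inside the 60–120° band.
- **After letting go:** The stem length did not change in either view. The pot stood upright on the ring and the gripper was clear, with force near zero.

**Disagreements and checks not made:**
- **Gripper tips:** They turned out to be about 34 mm above the reported TCP. The first grasp therefore closed in the air above the cork without touching anything, and I allowed for the offset after that.
- **Spindle height:** It showed the crank already about one turn in at the start, which agreed with the contact angle.
- **Other objects:** I did not re-measure the blue pot, jar and cup at the end; nothing came near them.

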